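# Sign off the measured ring: turn its status paddle to green and confirm

## Task

The brass ring has been measured: with your fingertips only, gently turn the status paddle of the station where the brass ring stands right over its hinge, from its red face to its green face, until it lies flat on the other side. Then press the green button on the black control box and let it go. Do not pinch, lift or shift anything, and leave the other station's paddle and the red stop button alone.

Things in the scene. Friction and masses are not known exactly. Their poses are not given: they have to be found in the camera images.
- ring_paddle (a joint): Brass ring's station's paddle on a friction hinge with end stops; it stays where left (1 to 2 N moves it). Value 0: paddle level to the station's +y side, red face up, black thumb tab level to the -y side. Grows as it turns over: pi/2 upright, pi = level on the -y side, green face up, tab to +y. Starts at 0 to 0.3.
- ring_hinge (a point): Middle of the hinge line of the brass ring's station, 95 mm above the table. Axes: z up, x along the hinge line, y level across it. Hinge cheeks at x = -36 and +36 mm are 8 mm thick, 16 mm along y, and rise 7 mm above it. Free space below paddle and tab down to a fixed 170 x 150 mm (x, y) base plate, its top 83 mm lower. The ring stands about 72 mm away at +x.
- ring_paddle_tip (a point): Middle of the free edge of the ring station's paddle, mid thickness; moves with it. The plate, red on one face and green on the other, is 50 mm wide along the hinge, 6 mm thick, and reaches from 6 to 62 mm from the hinge line
- ring_tab_end (a point): Middle of the end of the ring station's black thumb tab, mid thickness; moves with the paddle. The tab, 30 mm wide and 6 mm thick, is one piece with the paddle, on the opposite side of the hinge, and reaches 42 mm from the hinge line: pressing it down raises the paddle
- shaft_paddle (a joint): Steel shaft's station's paddle on a friction hinge with end stops; it stays where left (1 to 2 N moves it). Value 0: paddle level to the station's +y side, red face up, black thumb tab level to the -y side. Grows as it turns over: pi/2 upright, pi = level on the -y side, green face up, tab to +y. Starts at 0 to 0.3. Leave it alone.
- shaft_hinge (a point): Middle of the hinge line of the steel shaft's station, which is built exactly like the ring's station
- shaft_paddle_tip (a point): Middle of the free edge of the shaft station's paddle
- confirm (a joint): Green push button, diameter 30 mm, pointing up on the black control box (150 x 70 x 40 mm, fixed), on its end nearer the robot. 0 = up, 0.006 m = fully down (about 4 N); springs back
- confirm_top (a point): Middle of the top of the green button
- stop (a joint): Red stop button, diameter 36 mm, in a yellow housing, 84 mm from the green one on the far end of the control box; 0 = up, 0.006 m = fully down. Not to be pressed
- stop_top (a point): Middle of the top of the red stop button
- ring_center (a point): Centre of the loose brass ring, 52 mm across, 22 mm high, flat on its station's base
- shaft_center (a point): Centre of the loose stepped steel shaft, 40 mm across, 50 mm high, upright on its station's base
- vblock_center (a point): Centre of a loose steel V-block, 60 x 50 x 42 mm
- sphere_center (a point): Centre (half-way up) of a loose white reference sphere on a foot, 50 mm across, 70 mm high
- case_center (a point): Centre of a loose wooden gauge case, 90 x 150 x 35 mm
- cleaner_center (a point): Centre of a loose blue jar, 50 mm across, 100 mm high
- driver_grip (a point): Middle of the handle of a loose screwdriver lying on the table

How it is judged:
On the way, in this order (a step that is already met when the one before it is completed fails the run):
1. the ring station's paddle lies flat on the other side, green face up (value of joint ring_paddle above 2.94 rad), for 0.2 s.
2. the green button is pressed (value of joint confirm above 0.0035 m), for 0.02 s.
At the end, for the whole second after the job is handed in: The ring station's paddle is at rest within 0.2 rad of flat on its other side, green face up; the green button was then pressed (more than 3.5 mm) and is up again; the shaft station's paddle tip is within 15 mm, and every loose thing within 20 mm, of where it began (value of joint ring_paddle above 2.94 rad and velocity of joint ring_paddle between -0.05 and 0.05 rad/s and value of joint each of confirm, stop below 0.002 m and distance of shaft_paddle_tip from where it was at the start of the episode below 0.015 m and distance of each of ring_center, shaft_center, vblock_center, sphere_center, case_center, cleaner_center, driver_grip from where it was at the start of the episode below 0.02 m); the robot touches nothing.
It fails at once if the green button is pressed before the paddle has been turned over (value of joint confirm above 0.003 m and value of joint ring_paddle below 2.8 rad).
It fails at once if the red stop button is pressed (value of joint stop above 0.003 m).
It fails at once if the shaft station's paddle is moved (distance of shaft_paddle_tip from where it was at the start of the episode above 0.02 m).
It fails at once if the ring's paddle is squeezed or forced (over 35 N) (contact force between the fingers and ring_paddle above 35 N).
It fails at once if a loose thing is lifted or shifted (over 25 mm) (distance of any of ring_center, shaft_center, vblock_center, sphere_center, case_center, cleaner_center, driver_grip from where it was at the start of the episode above 0.025 m).
It also fails if it takes over 54 s, if anything falls off the work surface, if the arm or the gripper's body presses on something with over 40 N, if the wrist force passes 120 N, or if a joint passes its speed limit or range.

## Robot

A 6-joint arm with a two-finger parallel gripper is mounted at the origin on the work surface. World frame = base frame: x ahead of the robot, y to its left, z up, the work surface at z = 0. Lengths are in m, angles in rad, forces in N, time in s.
With the tool pointing down it reaches from about 0.375 to 0.9 m from the base axis. Payload 3.1 kg.
Tool frame: the origin (TCP) lies at the very end of the fingers, on their centre line; the grasp point (between the pads) lies 19 mm behind it (manip.hold_point_z is the distance from the TCP to the grasp point, in m); y points along the fingers, z is the direction in which the jaws open and shut, and the axes are right-handed (so a half turn about y gives the same grasp; the last joint's range is limited). The gripper opens to 85 mm and grips with 20 to 120 N. Pads are 22 mm wide; open, the fingers measure 114 mm over their backs; the gripper's body (76 mm by 85 mm) begins 54 mm behind the grasp point. The pads swing forward as they close: fully open they stand 13 mm farther back than shut.
Start: joints at [0.975, 0.527, 1.433, -0, 1.181, -0.178], TCP at [0.254, 0.571, 0.231] pointing down, gripper open.
Joint ranges: [-3.08, 3.08], [-0.75, 2.2], [0.22, 2.44], [-1.43, 4.57], [0, 2.65], [-2.85, 2.85]. Speed limits (rad/s): [2.79, 2.79, 3.14, 3.14, 3.14, 3.14].

## Interface

Orientations are given as a unit quaternion [x, y, z, w].
In Python, from station import manip, eyes, workorder gives the robot as it stands. The module is installed in compiled form; this text tells all that it offers.
- The arm moves only by the shell command python3 -m jog 'ROWS' [OPENING] [FORCE]. ROWS is JSON, a list of rows, each a list of 2 entries, a list of its own where there are three numbers: the shift along the tool's x, y, z in cm, then the turn about the tool's y in rad. A call has 1 to 20 rows; each row is the pose to reach, as a shift and turn from the pose commanded when the call began, along the tool's axes at that moment; what a row does not reach only later rows make up. A row lasts 1/12 s, in which the tool goes at most 41.7 mm and 7.16 degrees, less where a joint would pass 70% of its speed; a pose out of reach is approached as far as the arm can. A call with a gripper value outside its range is refused whole. OPENING is the finger opening in cm, from 0 to 8.54, set as the call begins (- or left out, the last holds). The fingers move at their own pace and stop on an object; FORCE is the grip in N (left out, the last holds). Time passes only in rows, so rows that repeat a pose let the fingers close. It gives the time, the measured TCP pose, the force and the opening at its end, in the units of the state.
- manip.sense(): the state, without advancing time (a new reading comes with each control period).
- eyes.snapshot(name): name is "scene" or "top" or "wrist"; returns a dict with "frame" (420x560x3 uint8, red, green, blue), "vfov" (degrees; the focal length in pixels is half the picture's height over the tangent of half this angle, whatever the lens; pixels are square), "cx", "cy" (the principal point, pixels), "k1" (the pictures are not rectified: a ray, as slopes to the right and down, at radius r is drawn at 1 + k1 r^2 times it, then the intrinsics apply), "rvec" (rotation vector, rad) and "tvec" (3), from world to camera coordinates, as OpenCV has them. Camera axes: x right, y down, z forward; pixel columns grow to the right and rows downward; lengths in m; the calibration is good to about 2 mm. A picture is of the moment at which its call begins. There is no depth.
- workorder.sign_off(): hands the job in, once; it reports no verdict.
The state is a dict: "t": time; "q": joint angles; "qd": joint speeds; "tau": joint torques, N m; "tcp_pos": TCP position; "tool_rot": TCP orientation; "force": force on the tool from outside, world axes, zero at the start; "ft_torque": the same for the moment, N m; "finger_gap": opening from 0.0 (shut) to 1.0 (fully open).
Only numpy, scipy, OpenCV 4.12 (cv2) and the standard library are available. Lean on these libraries where they do the work, as an engineer would, in place of code of your own. Each camera call takes 0.05 s, during which the arm holds its last target. There are 200 camera calls.

## Working session

There is one attempt and no reset: what is moved stays moved. The work goes in short steps, Python scripts to look and compute and a shell command to move; the robot and the scene stay as the last step left them, time stands still between calls to the robot, and variables do not carry over. Pictures are saved under pics/ and viewed, about 8 in all and at most 12, crops included, and the job is handed in when it is done.

```bash
mkdir -p pics
cat > h.py <<'E'
import numpy as np, cv2
from station import manip, eyes, workorder
def cam(s):
    f=210/np.tan(np.radians(s["vfov"])/2); R=cv2.Rodrigues(np.array(s["rvec"],float))[0]
    return f,R,np.array(s["tvec"],float)
def ray(s,u,v):
    f,R,t=cam(s); d=np.array([(u-s["cx"])/f,(v-s["cy"])/f]); p=d.copy()
    for _ in range(20): p=d/(1+s["k1"]*(p@p))
    return -R.T@t, R.T@np.array([p[0],p[1],1])
def atz(s,u,v,z):
    o,d=ray(s,u,v); return o+d*(z-o[2])/d[2]
def proj(s,P):
    f,R,t=cam(s); c=R@np.array(P)+t; p=c[:2]/c[2]; p=p*(1+s["k1"]*(p@p)); return p*f+[s["cx"],s["cy"]]
def tri(obs):
    A=np.zeros((3,3));b=np.zeros(3)
    for s,u,v in obs:
        o,d=ray(s,u,v); d/=np.linalg.norm(d); M=np.eye(3)-np.outer(d,d); A+=M;b+=M@o
    return np.linalg.solve(A,b)
E
python3 - <<'E'
from h import *
import pickle
S={}
for n in("scene","top"):
    s=S[n]=eyes.snapshot(n); print(n,{k:v for k,v in s.items() if k!="frame"})
    cv2.imwrite(f"pics/{n}0.png",cv2.resize(s["frame"][:,:,::-1],(800,600),interpolation=cv2.INTER_CUBIC))
pickle.dump(S,open("s0.pkl","wb")); print(manip.sense())
E
```

```text
scene {'vfov': 56.010894308238264, 'cx': 280.7352507540188, 'cy': 205.7395598708942, 'k1': -0.034889497675727965, 'rvec': array([ 1.91221698,  1.46238974, -0.62611919]), 'tvec': array([-0.15992186, -0.30848825,  1.61877678])}
top {'vfov': 45.53280416466917, 'cx': 282.6113738118526, 'cy': 210.40021790018778, 'k1': -0.12621804726742383, 'rvec': array([ 2.17457485, -2.17547626,  0.09064387]), 'tvec': array([-0.01987289,  0.55866956,  1.55272998])}
{'t': 0.1, 'q': array([ 9.74490287e-01,  5.28381764e-01,  1.43379378e+00,  5.67577522e-06,
        1.18143152e+00, -1.78514228e-01]), 'qd': array([-0.00011621, -0.00216421, -0.00348221, -0.00040321, -0.00052696,
        0.0004677 ]), 'tau': array([ 1.62274505e-04, -4.43303955e+01, -1.78585500e+01, -2.22736471e-04,
        3.79515768e-03,  3.00828981e-05]), 'tcp_pos': array([0.25319115, 0.57069388, 0.23042   ]), 'tool_rot': array([ 0.69239283, -0.14691121,  0.14636965, -0.69107539]), 'force': array([-0.45727442, -0.53831465,  0.22034527]), 'ft_torque': array([-0.00648648,  0.05015995, -0.00292974]), 'finger_gap': 0.9973388623059032}
```

View pics/scene0.png

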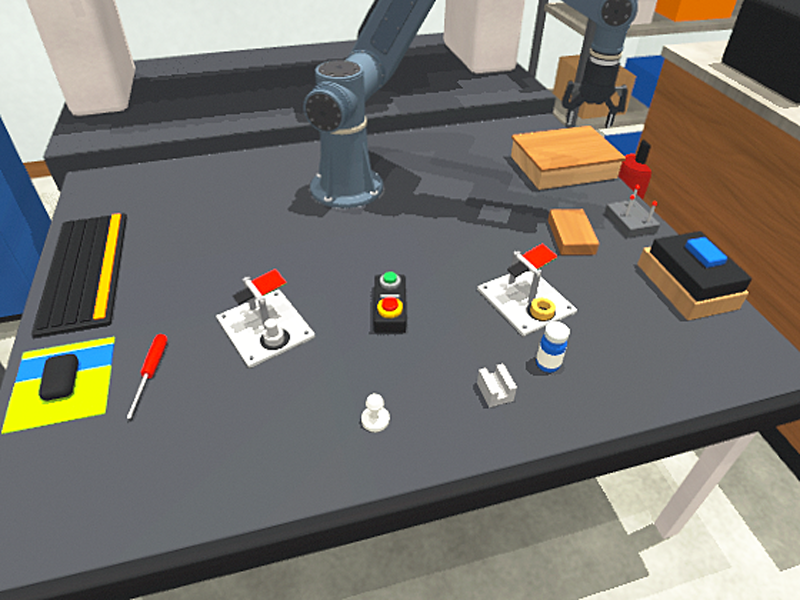

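View pics/top0.png

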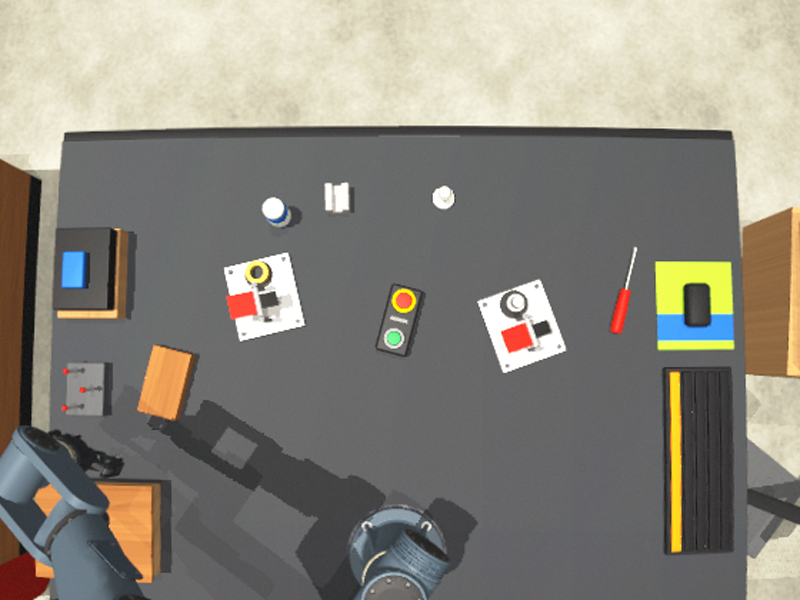

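The ring stands on the left station in the top view: ring at (258,271), red paddle at (241,304), black tab at (268,299), and green button at (393,338). In the scene view the paddle is at (541,257) and the button at (390,278). Next I'll enlarge those areas.

Run:
```python
from h import *
import pickle
S=pickle.load(open("s0.pkl","rb"))
def crop(n,u,v,w,h,k): 
    return cv2.resize(S[n]["frame"][v:v+h,u:u+w,::-1],None,fx=k,fy=k,interpolation=cv2.INTER_CUBIC)
a=crop("top",150,170,80,75,5); b=crop("scene",325,160,80,75,5)
c=crop("top",255,190,80,45,5); d=crop("scene",245,180,80,45,5)
im=np.vstack([np.hstack([a,b]),np.hstack([c,d])]); print(im.shape)
for x in range(0,800,50):
    cv2.line(im,(x,0),(x,4),(255,0,255),1)
cv2.imwrite("pics/crop1.png",im)
# station base corners (top view 800-scale guesses) at z=0.012
for u,v in [(224,267),(288,253),(305,325),(240,341)]: print(atz(S["top"],u*.7,v*.7,.012).round(4))
```

```text
(600, 800, 3)
[0.6359 0.385  0.012 ]
[0.6672 0.2399 0.012 ]
[0.5053 0.1995 0.012 ]
[0.4694 0.3451 0.012 ]
```

View pics/crop1.png

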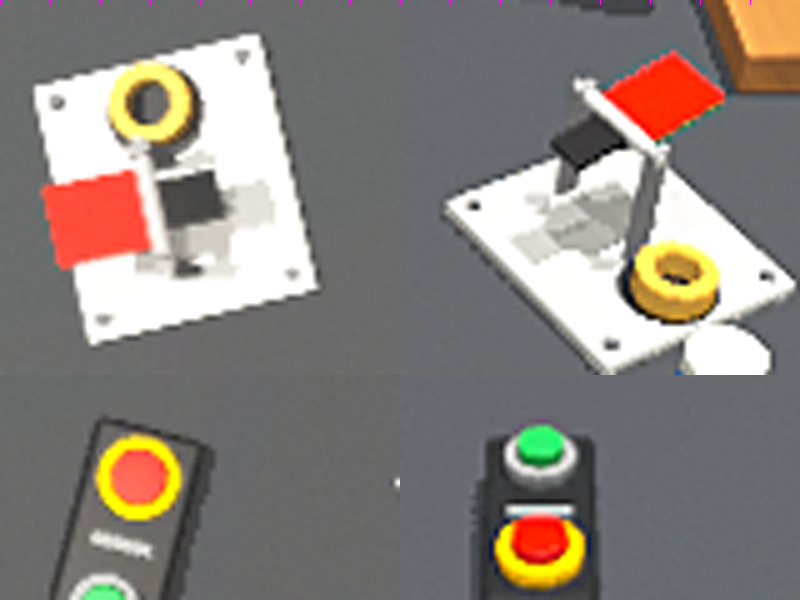

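```bash
cat > fit.py <<'E'
from h import *
import pickle
from scipy.optimize import least_squares
S=pickle.load(open("s0.pkl","rb"))
T=lambda x,y:(150+(x+.5)/5-.5,170+(y+.5)/5-.5)
C=lambda x,y:(325+(x-400+.5)/5-.5,160+(y+.5)/5-.5)
def loc(P,p):
    x,y,yaw,th=p[:4]; c,s=np.cos(yaw),np.sin(yaw)
    return np.array([x+c*P[0]-s*P[1],y+s*P[0]+c*P[1],.095+P[2]])
def pad(a,r,n,th): return np.array([a,r*np.cos(th)-n*np.sin(th),r*np.sin(th)+n*np.cos(th)])
m=1e-3
obs=[("top",T(42,187),25,62),("top",T(63,269),-25,62),("top",T(213,170),15,-42),("top",T(225,215),-15,-42),
("scene",C(677,52),-25,62),("scene",C(725,97),25,62),("scene",C(550,150),-15,-42)]
def res(p):
    r=[]
    for n,uv,a,b in obs: r.append(proj(S[n],loc(pad(a*m,b*m,3*m,p[3]),p))-uv)
    r.append((proj(S["top"],loc([72*m,p[4],-.061],p))-T(151,103))*.7)
    r.append((proj(S["scene"],loc([72*m,p[4],-.061],p))-C(677,263))*.7)
    return np.concatenate(r)
q=least_squares(res,[.55,.28,.235,.15,0],loss="soft_l1")
print("x,y,yaw,theta,ringy",q.x.round(4)); print(res(q.x).reshape(-1,2).round(1))
for n in("top",):
  B=[atz(S[n],*T(*c),.012) for c in[(34,86),(260,34),(318,288),(92,345)]]
  print("base ctr",np.mean(B,0).round(4), "yaw",np.arctan2(*(B[0]-B[3])[[1,0]]))
g=[]
for n,w in(("top",(255,220,40,45)),("scene",(245,180,60,30))):
    f=S[n]["frame"].astype(int); M=((f[...,1]>f[...,0]+60)&(f[...,1]>f[...,2]+30)); K=np.zeros_like(M); K[w[1]:w[1]+w[3],w[0]:w[0]+w[2]]=1
    v,u=np.nonzero(M&K); print(n,len(u),u.mean(),v.mean(),np.ptp(u),np.ptp(v)); g.append((S[n],u.mean(),v.mean()))
print("green",tri(g).round(4)); print([atz(*k,.055).round(4) for k in g])
from scipy.spatial.transform import Rotation as Ro
s=manip.sense(); print(Ro.from_quat(s["tool_rot"]).as_matrix().round(3), s["tcp_pos"])
E
python3 fit.py
```

```text
x,y,yaw,theta,ringy [5.522e-01 2.920e-01 2.371e-01 2.625e-01 1.000e-04]
[[-0.6 -0.4]
 [-1.3 -0.7]
 [-0.1 -0.8]
 [-0.4 -0.2]
 [-1.7 -0.2]
 [-0.9 -0.4]
 [-1.  -1.8]
 [-0.8 -0. ]
 [-0.8  0.5]]
base ctr [0.5704 0.293  0.012 ] yaw 0.2424843310505473
top 70 275.25714285714287 236.18571428571428 9 8
scene 62 272.64516129032256 193.58064516129033 9 7
green [0.4768 0.0046 0.0578]
[array([0.4763, 0.0024, 0.055 ]), array([0.4741, 0.0077, 0.055 ])]
[[ 0.914 -0.001  0.406]
 [-0.406 -0.002  0.914]
 [-0.    -1.    -0.002]] [0.25319115 0.57069388 0.23042   ]
```

The fit is consistent: residuals are about 1 px and the ring sits on the hinge axis. It gives the hinge at (0.552, 0.292), yaw 0.237 and θ≈0.26, with the green button at about (0.4755, 0.004, 0.057). My plan is to press the tab down with shut fingers, go round to the +y side, push the paddle over its hinge and press it flat, then press the button.

```bash
python3 -m jog '[[[40.5,2,-15.7],-0.655],[[40.5,2,-15.7],-0.655],[[40.5,2,-15.7],-0.655],[[40.5,2,-15.7],-0.655],[[40.5,2,-15.7],-0.655],[[40.5,2,-15.7],-0.655],[[40.5,2,-15.7],-0.655],[[40.5,2,-15.7],-0.655],[[40.5,2,-15.7],-0.655],[[40.5,2,-15.7],-0.655],[[40.5,2,-15.7],-0.655],[[40.5,2,-15.7],-0.655],[[40.5,2,-15.7],-0.655],[[40.5,2,-15.7],-0.655],[[40.5,2,-15.7],-0.655],[[40.5,2,-15.7],-0.655],[[40.5,2,-15.7],-0.655],[[40.5,2,-15.7],-0.655]]' 0 20
cat > st.py <<'E'
from h import *
from scipy.spatial.transform import Rotation as Ro
def local():
    s=manip.sense(); R=Ro.from_quat(s["tool_rot"]).as_matrix(); p=s["tcp_pos"]; c,n=np.cos(.237),np.sin(.237)
    d=p[:2]-[.5522,.2920]; print("t",round(s["t"],2),"tcp",p.round(4),"local mm",np.round(1e3*np.array([c*d[0]+n*d[1],-n*d[0]+c*d[1],p[2]-.095]),1),"F",s["force"].round(1),"gap",round(s["finger_gap"],2))
    return s,R
E
python3 - <<'E'
from st import *
s,R=local(); print(R.round(3))
w=eyes.snapshot("wrist"); sc=eyes.snapshot("scene")
a=cv2.resize(w["frame"],(400,300)); b=cv2.resize(sc["frame"][100:250,310:460],(400,400),interpolation=cv2.INTER_CUBIC)[:300]
tp=eyes.snapshot("top"); c=cv2.resize(tp["frame"][160:260,130:262],(400,300))
b2=cv2.resize(sc["frame"][60:240,290:530],(400,300))
cv2.imwrite("pics/v2.png",np.vstack([np.hstack([a,b2]),np.hstack([c,b])])[:,:,::-1])
E
```

```text
t: 1.6
tcp_pos: [0.5593, 0.2643, 0.2115]
tool_rot: [0.702, 0.084, -0.084, -0.702]
force: [1.0, 0.6, 0.2]
finger_gap: -0.001
t 1.6 tcp [0.5593 0.2643 0.2115] local mm [  0.4 -28.6 116.5] F [1.  0.6 0.2] gap -0.0
[[ 0.972  0.    -0.237]
 [ 0.237 -0.     0.972]
 [ 0.    -1.    -0.   ]]
```

View pics/v2.png

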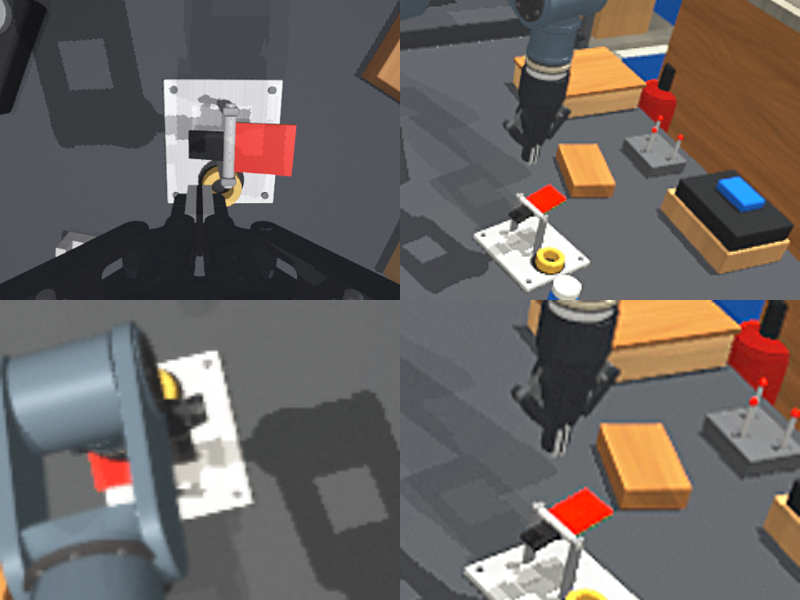

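The wrist view (top left) shows the tool square to the hinge. The hinge bar runs from (228,185) to (230,105), the tab is at about (205,145) and the paddle tip edge at x≈295. I'll check the fitted model against this view.

Run:
```python
from st import *
w=eyes.snapshot("wrist")
def loc(x,y,z): c,n=np.cos(.237),np.sin(.237); x*=1e-3;y*=1e-3; return [.5522+c*x-n*y,.292+n*x+c*y,.095+z*1e-3]
k=300/420
th=.26; P=lambda a,r:loc(a,r*np.cos(th)-3*np.sin(th),r*np.sin(th)+3*np.cos(th))
for n,p in dict(cheekA=loc(40,0,7),cheekB=loc(-40,0,7),tip1=P(25,62),tip2=P(-25,62),tab1=P(15,-42),tab2=P(-15,-42),ring=loc(72,0,-61)).items(): print(n,(proj(w,p)*k).round(0))
```

```text
cheekA [227. 187.]
cheekB [230. 108.]
tip1 [290. 177.]
tip2 [295. 126.]
tab1 [187. 159.]
tab2 [187. 131.]
ring [221. 189.]
```

The model matches the wrist view within about 2 mm. Now I'll press the tab down.

```bash
python3 -m jog '[[[0,4,0],0],[[0,8,0],0],[[0,10,0],0],[[0,10.5,0],0],[[0,11,0],0],[[0,11.5,0],0],[[0,12,0],0],[[0,12.5,0],0],[[0,13,0],0],[[0,13.5,0],0],[[0,14,0],0],[[0,14.3,0],0],[[0,14.6,0],0],[[0,14.6,0],0]]'
python3 - <<'E'
from st import *
local()
w=eyes.snapshot("wrist"); sc=eyes.snapshot("scene")
cv2.imwrite("pics/v3.png",np.hstack([cv2.resize(w["frame"],(400,300)),cv2.resize(sc["frame"][100:235,310:490],(400,300),interpolation=cv2.INTER_CUBIC)])[:,:,::-1])
E
```

```text
t: 2.97
tcp_pos: [0.5597, 0.2631, 0.0645]
tool_rot: [0.702, 0.083, -0.084, -0.702]
force: [-0.1, -0.3, 0.7]
finger_gap: 0.0
t 2.97 tcp [0.5597 0.2631 0.0645] local mm [  0.5 -29.8 -30.5] F [-0.1 -0.3  0.7] gap 0.0
```

View pics/v3.png

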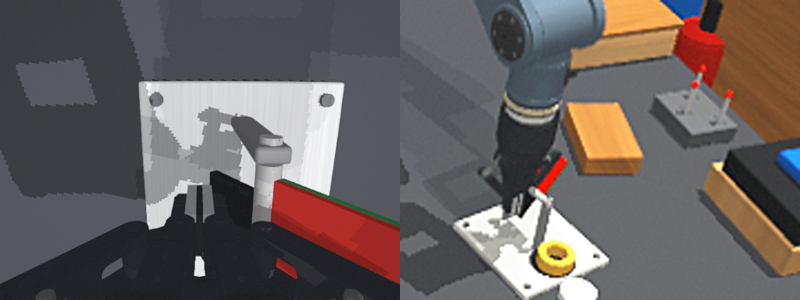

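The tab is going down and the paddle stands at about 1 rad, still clear of the gripper. I'll go a little further down, then toward the hinge, and then retreat upward.

```bash
python3 -m jog '[[[0,0.3,0],0],[[0,0.6,0],0],[[0,0.8,0],0],[[0,0.8,0.3],0],[[0,0.8,0.5],0],[[0,0.8,0.5],0]]'
python3 - <<'E'
from st import *
local()
w=eyes.snapshot("wrist"); sc=eyes.snapshot("scene")
cv2.imwrite("pics/v4.png",np.hstack([cv2.resize(w["frame"],(400,300)),cv2.resize(sc["frame"][100:235,310:490],(400,300),interpolation=cv2.INTER_CUBIC)])[:,:,::-1])
E
```

```text
t: 3.57
tcp_pos: [0.5629, 0.262, 0.0604]
tool_rot: [0.705, 0.086, -0.083, -0.699]
force: [2.9, -22.6, 14.8]
finger_gap: 0.0
t 3.57 tcp [0.5629 0.262  0.0604] local mm [  3.3 -31.6 -34.6] F [  2.9 -22.6  14.8] gap 0.0
```

View pics/v4.png

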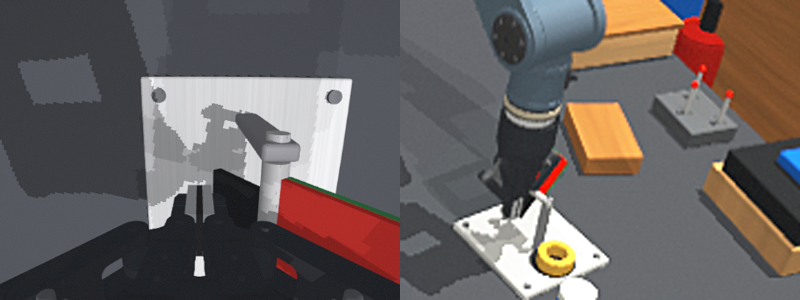

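The force of about 27 N shows that the gripper's knuckle now bears against the paddle, so I'm backing off in -y and then up.

```bash
python3 -m jog '[[[0,-0.2,-0.5],0],[[0,-0.6,-1],0],[[0,-1.5,-1.2],0],[[0,-4,-1.2],0],[[0,-8,-1.2],0],[[0,-12,-1.2],0],[[0,-14,-1.2],0],[[0,-14,-1.2],0]]'
python3 - <<'E'
from st import *
local()
w=eyes.snapshot("wrist"); sc=eyes.snapshot("scene")
cv2.imwrite("pics/v5.png",np.hstack([cv2.resize(w["frame"],(400,300)),cv2.resize(sc["frame"][100:235,310:490],(400,300),interpolation=cv2.INTER_CUBIC)])[:,:,::-1])
E
```

```text
t: 4.33
tcp_pos: [0.5648, 0.2585, 0.2037]
tool_rot: [-0.701, -0.088, 0.08, 0.703]
force: [-0.1, 0.6, -0.0]
finger_gap: -0.001
t 4.33 tcp [0.5648 0.2585 0.2037] local mm [  4.3 -35.5 108.7] F [-0.1  0.6 -0. ] gap -0.0
```

View pics/v5.png

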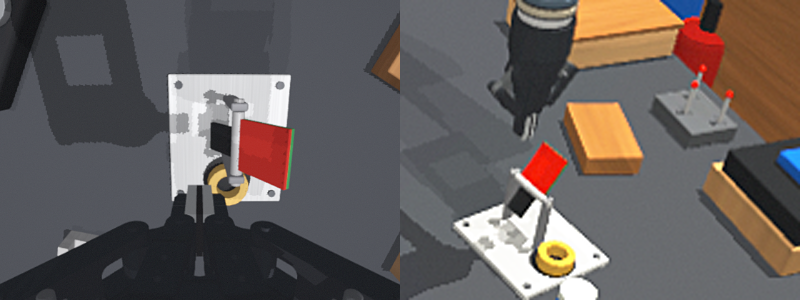

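The paddle rests at about 1 rad with its tip raised. I'll go round to the +y (green) side, lower, and push it over.

```bash
python3 -m jog '[[[-0.4,0,4],0],[[-0.4,0,8],0],[[-0.4,0,10.7],0],[[-0.4,0,10.7],0],[[-0.4,4,10.7],0],[[-0.4,7.7,10.7],0],[[-0.4,7.7,10.7],0],[[-0.4,7.7,9.7],0],[[-0.4,7.7,8.7],0],[[-0.4,7.7,8],0],[[-0.4,7.7,7.4],0],[[-0.4,7.7,6.8],0],[[-0.4,7.7,6.2],0],[[-0.4,7.7,5.6],0],[[-0.4,7.7,5],0],[[-0.4,7.7,4.6],0],[[-0.4,7.7,4.6],0]]'
python3 - <<'E'
from st import *
local()
w=eyes.snapshot("wrist"); sc=eyes.snapshot("scene")
cv2.imwrite("pics/v6.png",np.hstack([cv2.resize(w["frame"],(400,300)),cv2.resize(sc["frame"][100:235,310:490],(400,300),interpolation=cv2.INTER_CUBIC)])[:,:,::-1])
E
```

```text
t: 5.85
tcp_pos: [0.5472, 0.2994, 0.1203]
tool_rot: [0.702, 0.083, -0.083, -0.702]
force: [-0.6, 0.0, 0.3]
finger_gap: -0.002
t 5.85 tcp [0.5472 0.2994 0.1203] local mm [-3.1  8.3 25.3] F [-0.6  0.   0.3] gap -0.0
```

View pics/v6.png

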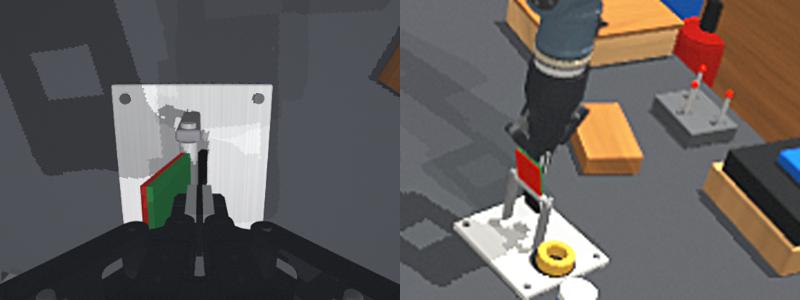

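The paddle now stands just past upright with its green face against the fingers. I'll continue over and down.

```bash
python3 -m jog '[[[0.1,0,-0.6],0],[[0.3,0,-1.2],0],[[0.3,0,-1.8],0],[[0.3,0,-2.4],0],[[0.3,0.1,-2.9],0],[[0.3,0.4,-3.3],0],[[0.3,0.8,-3.7],0],[[0.3,1.2,-4.1],0],[[0.3,1.5,-4.5],0],[[0.3,1.8,-4.8],0],[[0.3,2.0,-4.8],0],[[0.3,2.0,-4.8],0],[[0.3,2.0,-4.8],0]]'
python3 - <<'E'
from st import *
local()
w=eyes.snapshot("wrist"); sc=eyes.snapshot("scene")
cv2.imwrite("pics/v7.png",np.hstack([cv2.resize(w["frame"],(400,300)),cv2.resize(sc["frame"][100:235,310:490],(400,300),interpolation=cv2.INTER_CUBIC)])[:,:,::-1])
E
```

```text
t: 7.03
tcp_pos: [0.561, 0.2544, 0.1]
tool_rot: [0.702, 0.083, -0.084, -0.702]
force: [-0.8, -0.7, -0.4]
finger_gap: -0.001
t 7.03 tcp [0.561  0.2544 0.1   ] local mm [ -0.3 -38.6   5. ] F [-0.8 -0.7 -0.4] gap -0.0
```

View pics/v7.png

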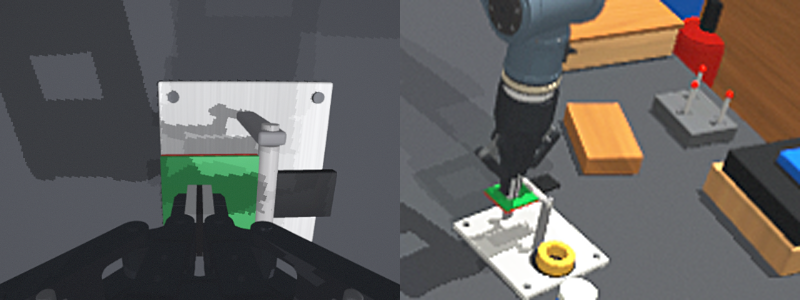

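The paddle is over with its green face up and nearly flat. I'll press the last few mm gently and read the force.

```bash
python3 -m jog '[[[0,0.1,-0.2],0],[[0,0.2,-0.4],0],[[0,0.3,-0.6],0],[[0,0.3,-0.6],0]]' ; python3 -c "
from st import *
local()"
```

```text
t: 7.47
tcp_pos: [0.5627, 0.2494, 0.0981]
tool_rot: [-0.701, -0.084, 0.083, 0.703]
force: [0.1, 2.0, 3.0]
finger_gap: -0.0
t 7.47 tcp [0.5627 0.2494 0.0981] local mm [  0.2 -43.9   3.1] F [0.1 2.  3. ] gap -0.0
```

```bash
python3 -m jog '[[[0,0.1,0],0],[[0,0.2,0],0],[[0,0.2,0],0],[[0,0.2,0],0]]' ; python3 -c "
from st import *
local()"
```

```text
t: 7.8
tcp_pos: [0.5628, 0.2494, 0.0978]
tool_rot: [-0.702, -0.084, 0.083, 0.703]
force: [-3.9, 0.7, 13.6]
finger_gap: 0.001
t 7.8 tcp [0.5628 0.2494 0.0978] local mm [  0.3 -43.9   2.8] F [-3.9  0.7 13.6] gap 0.0
```

It's on the end stop: 13.6 N with no further travel. I'll lift off and move above the green button.

```bash
python3 -m jog '[[[0,-1,0],0],[[0,-4,0],0],[[0,-8,0],0],[[0,-10,0],0],[[0,-10,0],0],[[-14.3,-10,-21.8],0],[[-14.3,-10,-21.8],0],[[-14.3,-10,-21.8],0],[[-14.3,-10,-21.8],0],[[-14.3,-10,-21.8],0],[[-14.3,-10,-21.8],0],[[-14.3,-10,-21.8],0],[[-14.3,-10,-21.8],0],[[-14.3,-10,-21.8],0],[[-14.3,-10,-21.8],0],[[-14.3,-10,-21.8],0]]'
python3 - <<'E'
from st import *
local()
w=eyes.snapshot("wrist"); sc=eyes.snapshot("scene")
f=w["frame"].astype(int); M=((f[...,1]>f[...,0]+60)&(f[...,1]>f[...,2]+30)).astype(np.uint8)
n,_,st,ce=cv2.connectedComponentsWithStats(M)
for i in range(1,n):
    if st[i,4]>40: print(st[i],ce[i],atz(w,*ce[i],.057).round(4))
print("proj est",proj(w,[.4755,.004,.057]))
cv2.imwrite("pics/v8.png",np.hstack([cv2.resize(w["frame"],(400,300)),cv2.resize(sc["frame"][130:265,230:410],(400,300),interpolation=cv2.INTER_CUBIC)])[:,:,::-1])
E
```

```text
t: 9.13
tcp_pos: [0.4753, 0.0044, 0.1952]
tool_rot: [-0.702, -0.084, 0.084, 0.702]
force: [-0.5, 0.6, 0.8]
finger_gap: -0.001
t 9.13 tcp [0.4753 0.0044 0.1952] local mm [-142.3 -261.5  100.2] F [-0.5  0.6  0.8] gap -0.0
[ 262  182   37   38 1074] [279.60986965 200.73929236] [0.4761 0.0054 0.057 ]
[ 526  355   34   44 1106] [545.16726944 373.59855335] [0.5796 0.2893 0.057 ]
proj est [278.01237187 199.58730413]
```

View pics/v8.png

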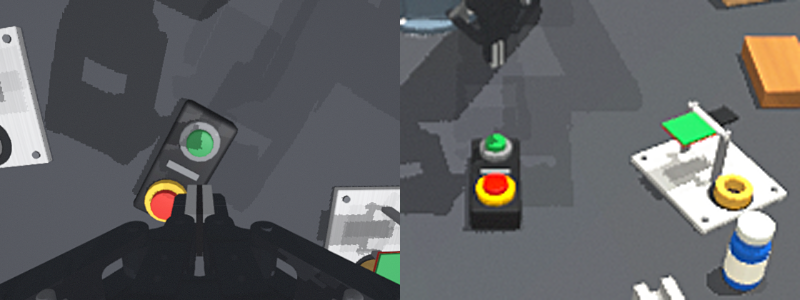

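The paddle lies flat with green up, and the button is measured at (0.476, 0.005), under the tool within about 1 mm. I'll press it.

```bash
python3 -m jog '[[[0,4,0.1],0],[[0,8,0.1],0],[[0,11,0.1],0],[[0,12.5,0.1],0],[[0,13,0.1],0],[[0,13.3,0.1],0],[[0,13.6,0.1],0],[[0,13.9,0.1],0],[[0,14.1,0.1],0],[[0,14.2,0.1],0],[[0,14.2,0.1],0]]'; python3 -c "
from st import *
local()"
```

```text
t: 10.15
tcp_pos: [0.475, 0.0045, 0.0558]
tool_rot: [0.702, 0.084, -0.083, -0.702]
force: [-3.8, 4.1, 16.2]
finger_gap: 0.002
t 10.15 tcp [0.475  0.0045 0.0558] local mm [-142.6 -261.4  -39.2] F [-3.8  4.1 16.2] gap 0.0
```

The 16 N is above the button's 4 N full-travel force, so it appears bottomed. I'll confirm the travel by easing off in 2 mm steps.

```bash
python3 -m jog '[[[0,-0.2,0],0],[[0,-0.2,0],0],[[0,-0.2,0],0]]'; python3 -m jog '[[[0,-0.2,0],0],[[0,-0.2,0],0],[[0,-0.2,0],0]]';python3 -m jog '[[[0,-0.2,0],0],[[0,-0.2,0],0],[[0,-0.2,0],0]]';python3 -m jog '[[[0,-0.2,0],0],[[0,-0.2,0],0],[[0,-0.2,0],0]]'
```

```text
t: 10.4
tcp_pos: [0.4751, 0.0042, 0.0565]
tool_rot: [0.702, 0.084, -0.083, -0.702]
force: [-1.4, 1.0, 3.9]
finger_gap: 0.0
t: 10.65
tcp_pos: [0.4752, 0.004, 0.0576]
tool_rot: [0.702, 0.084, -0.083, -0.702]
force: [0.7, 2.0, 2.4]
finger_gap: -0.004
t: 10.9
tcp_pos: [0.4751, 0.0039, 0.0593]
tool_rot: [0.702, 0.084, -0.083, -0.702]
force: [0.6, 0.2, 1.6]
finger_gap: -0.001
t: 11.15
tcp_pos: [0.475, 0.0038, 0.0613]
tool_rot: [0.702, 0.084, -0.083, -0.702]
force: [0.4, 0.4, 1.1]
finger_gap: -0.004
```

The spring curve shows about 4 N at z=0.056, falling to about 1 N at 0.061, so the button went fully down. Now I'll retreat and do the final check.

```bash
python3 -m jog '[[[0,-2,0],0],[[0,-6,0],0],[[0,-10,0],0],[[0,-14,0],0],[[0,-14,-8],0],[[0,-14,-14],0],[[0,-14,-18],0],[[0,-14,-18],0],[[0,-14,-18],0],[[0,-14,-18],0],[[0,-14,-18],0],[[0,-14,-18],0]]'
python3 - <<'E'
from st import *
import pickle
local(); S=pickle.load(open("s0.pkl","rb"))
sc=eyes.snapshot("scene"); tp=eyes.snapshot("top")
for n,s in(("scene",sc),("top",tp)):
    cv2.imwrite(f"pics/fd_{n}.png",cv2.absdiff(s["frame"],S[n]["frame"]))
d=cv2.absdiff(tp["frame"],S["top"]["frame"]); d2=cv2.absdiff(sc["frame"],S["scene"]["frame"])
r=lambda a:cv2.resize(a,(400,300))
cv2.imwrite("pics/v9.png",np.vstack([np.hstack([r(tp["frame"]),r(sc["frame"])]),np.hstack([r(d),r(d2)])])[:,:,::-1])
E
```

```text
t: 12.15
tcp_pos: [0.5155, -0.1693, 0.2006]
tool_rot: [-0.701, -0.083, 0.085, 0.703]
force: [0.4, 0.2, 0.3]
finger_gap: 0.003
t 12.15 tcp [ 0.5155 -0.1693  0.2006] local mm [-144.  -439.8  105.6] F [0.4 0.2 0.3] gap 0.0
```

View pics/v9.png

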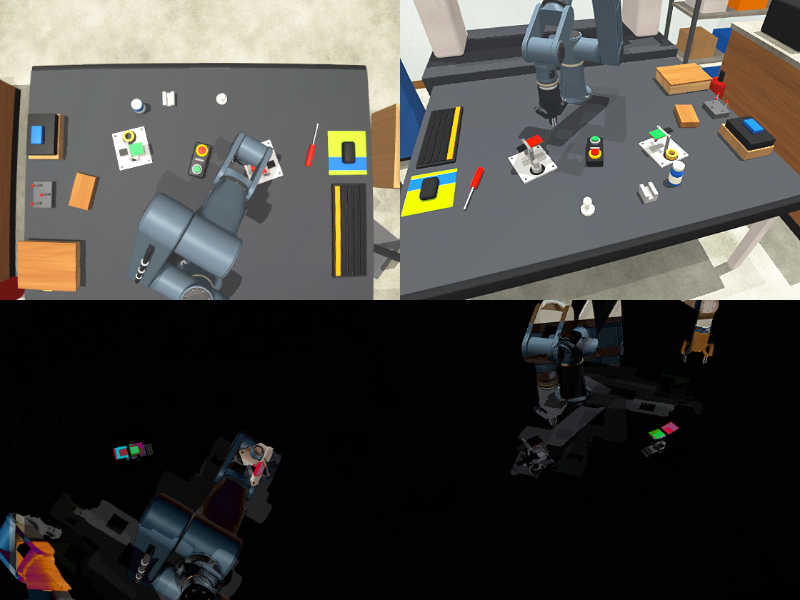

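The difference images show only the arm, its shadows and the ring paddle, which is now green and flat. The loose things, the red button and the shaft paddle (still red) are unchanged, and the tool hangs free at z=0.20.

```bash
python3 -c "
from station import workorder
print(workorder.sign_off())"
```

```text
the job is handed in; nothing more can be done
None
```

The ring station's paddle is turned over and flat with its green face up, the green button was then pressed and released, and the job is handed in at about 12 s on the robot's clock. I pressed the paddle's thumb tab down with shut fingertips, pushed the paddle over its hinge from the other side, and pressed it onto its end stop.

**Final checks:**
- **Paddle:** at the end stop it took 13.6 N with no further travel. The last pictures show it flat with green up.
- **Button:** it read 16 N at the bottom. Easing off, about 4 N at a TCP height of 56 mm fell to about 1 N at 61 mm, which fits a full press and spring-back.
- **Everything else:** comparing first and last pictures showed only the arm, its shadows and the ring paddle changed. The shaft paddle is partly hidden by the arm in the top view and in its shadow in the scene view, but looks unmoved. The tool is clear of everything, at about 0 N.

**What went wrong or disagreed:**
- **Contact on the way:** on the first tab press a gripper knuckle bore briefly against the rising paddle, reading about 27 N. That is below the limits of 35 N for the fingers and 40 N for the gripper body, but the force was read only at the end of the move, so the peak was not measured. I backed off.
- **Button height:** the button top measured 58 mm high from the cameras but about 62 mm by touch. This made no difference to the press.

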